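# Fit the brake return spring on an armourer's ring winder

## Robot

A 6-joint arm with a two-finger parallel gripper is mounted at the origin on the work surface. World frame = base frame: x ahead of the robot, y to its left, z up, the work surface at z = 0. Lengths are in m, angles in degrees, forces in N, time in s.
With the tool pointing down it reaches from about 0.3 to 0.775 m from the base axis. Payload 14.6 kg.
Tool frame: the origin (TCP) lies midway between the tips of the shut fingers; the grasp point (between the pads) lies 19 mm behind it; z points along the fingers, y is the line along which they close (so a half turn about z gives the same grasp; the last joint's range is limited). The gripper opens to 85 mm and grips with 20 to 120 N. Pads are 22 mm wide; open, the fingers measure 114 mm over their backs; the gripper's body (76 mm by 85 mm) begins 54 mm behind the grasp point. The pads swing forward as they close: fully open they stand 13 mm farther back than shut.
Start: joints at [63.163, 17.183, 87.147, -0, 75.671, -3.816], TCP at [0.215, 0.506, 0.231] pointing down, gripper open.
Joint ranges: [-173.82, 173.82], [-45.26, 126.66], [13.44, 144.39], [-59.66, 239.66], [0, 175.72], [-146.38, 146.38]. Speed limits (degrees/s): [127.2, 127.2, 147.25, 180, 180, 180].

## Interface

Orientations are given as a 3x3 rotation matrix whose columns are the frame's x, y, z axes.
In Python, from cell import get_obs, camera, finish_job gives the robot as it stands. The module is installed in compiled form; this text tells all that it offers.
- The arm moves only by the tool arm_command, never from a script. Its arguments are lists of equal length, an entry for each row: "translation": the shift along the tool's x, y, z in units of 25 mm (1.0 is 25 mm), a list of three; "delta_rot": the turn, a rotation vector about the tool's x, y, z in units of 6 degrees (1.0 is 6 degrees), a list of three; "jaw": the opening, from 0 (shut) to 1 (fully open). In form: {"translation": [[x, y, z], ...], "delta_rot": [[wx, wy, wz], ...], "jaw": [jaw, ...]}. A call has 1 to 20 rows; each row is the pose to reach, as a shift and turn from the pose commanded when the call began, along the tool's axes at that moment; what a row does not reach only later rows make up. A row lasts 1/10 s, in which the tool goes at most 50 mm and 8.59 degrees, less where a joint would pass 70% of its speed; a pose out of reach is approached as far as the arm can. A call with a gripper value outside its range is refused whole. The fingers move at their own pace and stop on an object; "force" is the grip in N (left out, the last holds). Time passes only in rows, so rows that repeat a pose let the fingers close. It gives the time, the measured TCP pose, the force, the opening and the grip force at its end, in the units of the state.
- get_obs(): the state, without advancing time (a new reading comes with each control period).
- camera(name): name is "scene" or "top" or "wrist"; returns a dict with "pixels" (420x560x3 uint8, blue, green, red), "depth" (420x560 float32, m along the optical axis (not along the pixel's ray), 0 where there is no reading), "fov_y" (degrees; the focal length in pixels is half the picture's height over the tangent of half this angle, whatever the lens; pixels are square), "cx", "cy" (the principal point, pixels), "R" (3x3) and "t" (3): a world point X has camera coordinates R X + t; the wrist camera has in their place "T_tool_cam" (4x4, takes a point from camera to tool coordinates, whose origin is the TCP and whose axes are the flange's). Camera axes: x right, y down, z forward; pixel columns grow to the right and rows downward; lengths in m; the calibration is good to about 2 mm. A picture is of the moment at which its call begins: read the wrist's pose just before it.
- finish_job(): hands the job in; it is judged then, once.
The state is a dict: "time": time; "joint_pos": joint angles; "qd": joint speeds; "effort": joint torques, N m; "position": TCP position; "tool_rot": TCP orientation; "wrist_force": force on the tool from outside, world axes, zero at the start; "torque": the same for the moment, N m; "finger_gap": finger opening in m; "grip_force": force on a finger pad.
Only numpy, scipy, OpenCV 4.12 (cv2) and the standard library are available. Lean on these libraries where they do the work, as an engineer would, in place of code of your own. Each camera call takes 0.05 s, during which the arm holds its last target. There are 200 camera calls.

## Task

Fit the return spring to the brake of the green ring winder: take the long spring by its blue sleeve, drop its hook into the hole in the brake arm, stretch it and lower its ring eye right down over the brass post, then let go. Leave the short spring with the red sleeve lying in its rest.

Things in the scene. Friction and masses are not known exactly. Their poses are not given: they have to be found in the camera images.
- spring_sleeve (a point): Centre of the blue sleeve (26 long x 16 wide x 20 mm tall) of the long steel tension spring (120 g): grasp here across the 16 mm. x axis: from hook to eye; z up. It is on the spring's level axis, 45 mm above the bench at the start. The coil (22 mm diameter, 56 long, ending 20 mm behind this point) lies in a dark wooden rest 50 wide, 42 mm high; sleeve, eye and hook overhang.
- hook_tip (a point): Lower end of the long spring's hook, a straight 6 mm wire hanging 34 mm down from the spring's axis, 100 mm behind the sleeve centre while the spring is shut (as at the start). Pulling sleeve and hook apart takes 1.6 N at first, then 0.2 N more per mm; 70 mm at most.
- spring_eye (a point): Centre of the long spring's flat ring eye (inside diameter 32, wire 6 mm), on the spring's axis 44 mm ahead of the sleeve centre, rigid with the sleeve.
- brake_hole (a point): Centre of the upper mouth of the 30 mm through hole in the brake arm's steel plate (52 x 56, 10 mm thick, top 50 mm above the bench, empty below to 6 mm above the bench) on the green winder; fixed. x axis points to the post. Drum, mandrel and crank stand 80 mm or more to the right of the line from hole to post, under 90 mm high.
- brake_post (a point): Foot of the fixed brass post (10 mm diameter, 12 tall) on a flat green lug (34 x 46 mm, top 50 mm above the bench, level with the hole's mouth), 194 mm from the hole's centre. Between plate and lug it is open down to a base plate 6 mm thick. Fitted, the eye lies flat on the lug, the axis 3 mm above it, the spring stretched about 27 mm.
- short_sleeve (a point): Centre of the red sleeve of the short spring (134 mm overall, same shape, shorter, does not stretch), lying in a rest of its own: a bystander to leave alone.

How it is judged (in metres and radians):
On the way:
1. the long spring's hook is in the hole of the brake arm (horizontal distance between hook_tip and brake_hole below 0.018 m and z of hook_tip in the frame of brake_hole below -0.004 m), for 0.1 s.
At the end, for the whole second after the job is handed in: The long spring's hook end is within 20 mm of the hole's centre line and 15 mm or more below its mouth; the eye's centre is within 16 mm of the post and under 8 mm above the lug, so the post stands in the eye; tilt under 0.35 rad; released; the short spring moved less than 30 mm (horizontal distance between hook_tip and brake_hole below 0.02 m and z of hook_tip in the frame of brake_hole below -0.015 m and horizontal distance between spring_eye and brake_post below 0.016 m and z of spring_eye in the frame of brake_post below 0.008 m and angle between spring_sleeve's own z axis and vertical below 0.35 rad); the robot touches nothing.
It fails at once if the short spring is moved by more than 30 mm (distance of short_sleeve from where it was at the start of the episode above 0.03 m).
It also fails if it takes over 42 s, if anything falls off the work surface, if the arm or the gripper's body presses on something with over 40 N, if the wrist force passes 120 N, or if a joint passes its speed limit or range.

## Working session

There is one attempt and no reset: what is moved stays moved. The work goes in short steps, Python scripts to look and compute and a tool call to move; the robot and the scene stay as the last step left them, time stands still between calls to the robot, and variables do not carry over. Pictures are saved under pics/ and viewed, at most 10 in all, crops included, and the job is handed in when it is done.

Besides the shell and the picture viewer there is one more tool, called after "Emit:" in YAML: its name, and indented under it one key for each argument. arm_command: Moves the arm, as the interface text tells. Its arguments: {"type":"object","properties":{"translation":{"type":"array"},"delta_rot":{"type":"array"},"jaw":{"type":"array"},"force":{"type":"number"}},"required":["translation","delta_rot","jaw"]}

```bash
mkdir -p pics; cat > h.py <<'E'
import numpy as np, cv2
from cell import get_obs, camera, finish_job
def pts(c):
    h,w=c["depth"].shape; f=h/2/np.tan(np.radians(c["fov_y"])/2)
    v,u=np.mgrid[:h,:w]; d=c["depth"].astype(float)
    P=np.stack([(u-c["cx"])/f*d,(v-c["cy"])/f*d,d],-1)
    if "R" in c: X=(P-c["t"])@np.array(c["R"])   # R^T (P-t)
    else:
        T=np.array(c["T_tool_cam"]); o=c["obs"]
        X=(P@T[:3,:3].T+T[:3,3])@np.array(o["tool_rot"]).T+o["position"]
    X[d<=0]=np.nan
    return X
def cam(n):
    o=get_obs(); c=camera(n); c["obs"]=o; return c
E
python3 - <<'E'
from h import *
for n in("top","scene"):
    c=cam(n); cv2.imwrite(f"pics/{n}0.png",c["pixels"]); np.savez(f"{n}0.npz",X=pts(c),px=c["pixels"])
    print(n,c["fov_y"],c["cx"],c["cy"],np.round(c["R"],3).tolist(),np.round(c["t"],3), (c["depth"]>0).mean())
print(get_obs())
E
```

```text
top 53.631026467916136 285.15639430624833 213.64950739331076 [[-0.006, -1.0, -0.017], [-0.984, 0.008, -0.18], [0.18, 0.016, -0.984]] [0.044 0.572 0.743] 0.995969387755102
scene 56.648918019461995 286.05584941794245 213.92626447532894 [[0.837, 0.547, -0.007], [0.418, -0.648, -0.636], [-0.353, 0.53, -0.772]] [-0.484 -0.184  0.949] 0.995922619047619
{'time': 0.1, 'joint_pos': array([ 6.31644090e+01,  1.72122727e+01,  8.71764245e+01, -5.86631728e-04,
        7.56686700e+01, -3.81469970e+00]), 'qd': array([ 0.04911525, -0.09002634, -0.15362378,  0.13965134, -0.02079823,
       -0.07449814]), 'effort': array([ 2.15918459e-03, -5.44388151e+01, -3.62367010e+01, -4.22170604e-05,
        3.11065152e-03, -3.12515454e-05]), 'position': array([0.21499046, 0.50602262, 0.23078205]), 'tool_rot': array([[-9.20363303e-01,  3.91064180e-01, -4.43143080e-04],
       [ 3.91064427e-01,  9.20362867e-01, -8.97896367e-04],
       [ 5.67173289e-05, -9.99688361e-04, -9.99999499e-01]]), 'wrist_force': array([-0.29996242, -0.56239415, -0.05123084]), 'torque': array([-0.00323948,  0.00147121, -0.00789977]), 'grip_force': 0.0, 'finger_gap': 0.08513362142354182}
```

View pics/top0.png

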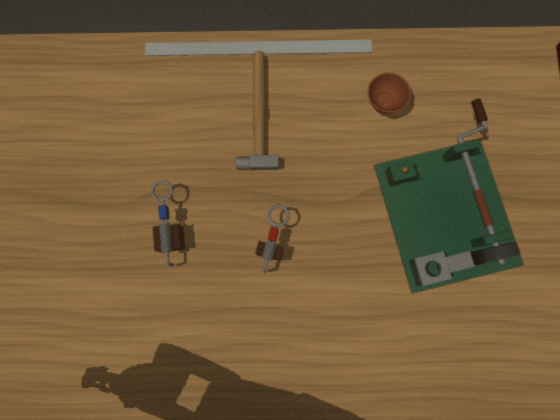

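View pics/scene0.png

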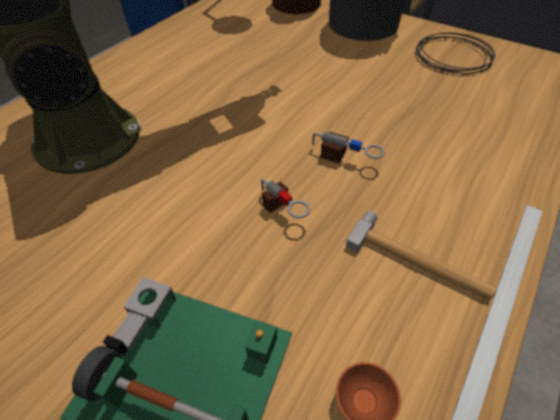

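The top view shows the blue sleeve at (163,212), the eye at (162,190) and the hook end at (168,262). The brake hole is at (433,268), the brass post at (404,170) and the red sleeve at (273,234). The scene view agrees: blue sleeve (355,146), post (260,335), hole (148,296).

```bash
cat > m.py <<'E'
from h import *
def ray(c,u,v,z):
    f=210/np.tan(np.radians(c["fov_y"])/2); R=np.array(c["R"]);t=np.array(c["t"])
    d=R.T@np.array([(u-c["cx"])/f,(v-c["cy"])/f,1]); o=-R.T@t
    return o+d*(z-o[2])/d[2]
def blob(c,X,mask,name,z):
    n,l,s,ce=cv2.connectedComponentsWithStats(mask.astype(np.uint8))
    for i in range(1,n):
        if s[i,4]>=8:
            m=l==i; print(name,ce[i].round(1),s[i,4],"depthpt",np.nanmedian(X[m],0).round(4),"ray",ray(c,*ce[i],z).round(4))
for n in("top","scene"):
    c=cam(n);X=pts(c);p=c["pixels"].astype(int);b,g,r=p[...,0],p[...,1],p[...,2]
    hsv=cv2.cvtColor(c["pixels"],cv2.COLOR_BGR2HSV);H,S,V=[hsv[...,i].astype(int) for i in range(3)]
    Z=X[...,2]; print(n)
    onb=(X[...,0]>.2)&(Z>.02)
    blob(c,X,(H>105)&(H<130)&(S>150)&(V>60)&onb,"blue",.055)
    blob(c,X,((H<5)|(H>175))&(S>200)&(V>100)&onb&(Z<.07),"red",.055)
    blob(c,X,(H>14)&(H<32)&(S>120)&(V>80)&(Z>.045)&(Z<.075)&(X[...,1]<-.1),"brass",.062)
    # plate top, lug top
    pl=(abs(Z-.05)<.005)&(X[...,1]<-.1)
    blob(c,X,pl&(S<90),"plate",.05); blob(c,X,pl&(S>=90)&(H>50)&(H<95),"lug",.05)
    # eye ring: steel off rest
    st=(S<90)&(Z>.03)&(Z<.06)&(X[...,1]>-.05)&onb
    blob(c,X,st,"steel",.045)
    if n=="top":
        # hole: fit of non-plate component inside plate
        m=(pl&(S<90)).astype(np.uint8)
        cs,hi=cv2.findContours(m,cv2.RETR_CCOMP,cv2.CHAIN_APPROX_NONE)
        for k,q in enumerate(cs):
            if hi[0][k][3]>=0 and len(q)>15:
                e=cv2.fitEllipse(q); print("hole",e,ray(c,*e[0],.05))
        np.savez("top.npz",X=X,p=c["pixels"])
    big=cv2.resize(c["pixels"][150:300,370:530] if n=="top" else c["pixels"][100:240,220:420],None,fx=4,fy=4,interpolation=cv2.INTER_CUBIC) 
    cv2.imwrite(f"pics/{n}_z.png",big[:600,:800])
E
python3 m.py
```

```text
top
blue [162.2 212.8] 18 depthpt [0.5755 0.2762 0.0534] ray [0.5755 0.2758 0.055 ]
red [273.  230.4] 11 depthpt [0.5391 0.0651 0.0532] ray [0.5399 0.0632 0.055 ]
red [272.1 235.8] 30 depthpt [0.531  0.0651 0.0541] ray [0.5296 0.0648 0.055 ]
brass [404.2 169.1] 21 depthpt [ 0.6561 -0.1893  0.0599] ray [ 0.6553 -0.1889  0.062 ]
plate [459.6 138.9] 38 depthpt [ 0.7186 -0.303   0.0524] ray [ 0.7194 -0.3043  0.05  ]
plate [451.7 152.4] 17 depthpt [ 0.6904 -0.2865  0.0496] ray [ 0.6918 -0.2868  0.05  ]
plate [470.1 170.2] 211 depthpt [ 0.6545 -0.3185  0.0528] ray [ 0.6555 -0.3194  0.05  ]
plate [401.  169.7] 241 depthpt [ 0.6591 -0.1839  0.0488] ray [ 0.6578 -0.1861  0.05  ]
plate [490.1 229.3] 53 depthpt [ 0.5393 -0.3452  0.053 ] ray [ 0.5393 -0.3472  0.05  ]
plate [480.6 239.1] 9 depthpt [ 0.5205 -0.327   0.0498] ray [ 0.5209 -0.3276  0.05  ]
plate [495.1 243.9] 24 depthpt [ 0.5112 -0.3514  0.0528] ray [ 0.5117 -0.3538  0.05  ]
plate [433.3 268.1] 670 depthpt [ 0.4674 -0.2363  0.0487] ray [ 0.4672 -0.2354  0.05  ]
plate [473.7 258.6] 12 depthpt [ 0.4837 -0.3117  0.0489] ray [ 0.4844 -0.
[... 2903 characters left out ...]
] ray [ 0.6639 -0.3114  0.05  ]
lug [261.  338.6] 585 depthpt [ 0.6607 -0.1938  0.0504] ray [ 0.6596 -0.192   0.05  ]
lug [125.7 369.8] 42 depthpt [ 0.5259 -0.3324  0.0502] ray [ 0.5259 -0.3324  0.05  ]
lug [111.1 393.6] 45 depthpt [ 0.5333 -0.3649  0.0497] ray [ 0.5334 -0.3652  0.05  ]
lug [245.3 415.7] 11 depthpt [ 0.7026 -0.2874  0.0497] ray [ 0.7025 -0.2876  0.05  ]
steel [362.3  23.9] 612 depthpt [0.3419 0.7976 0.045 ] ray [0.3357 0.8096 0.045 ]
steel [346.6 142.4] 454 depthpt [0.5487 0.2688 0.0483] ray [0.558  0.2763 0.045 ]
steel [272.1 187.2] 180 depthpt [0.5019 0.0691 0.0525] ray [0.4966 0.0744 0.045 ]
steel [297.8 208.1] 170 depthpt [0.5687 0.0554 0.0474] ray [0.5686 0.0558 0.045 ]
```

```bash
python3 - <<'E'
from h import *
d=np.load("top.npz");X=d["X"];p=d["p"];hsv=cv2.cvtColor(p,cv2.COLOR_BGR2HSV).astype(int)
Z=X[...,2]
m=(Z>.034)&(Z<.07)&(X[...,1]>.22)&(X[...,1]<.33)&(X[...,0]>.42)&(X[...,0]<.7)
for a in np.arange(.45,.67,.01):
    k=m&(X[...,0]>=a)&(X[...,0]<a+.01)
    if k.sum(): print(round(a,3),k.sum(),np.round([X[k][:,1].min(),X[k][:,1].max(),(X[k][:,1].min()+X[k][:,1].max())/2,np.median(X[k][:,1]),np.median(Z[k]),Z[k].max()],4))
e=m&(X[...,0]>.595)
cs,_=cv2.findContours(e.astype(np.uint8),cv2.RETR_EXTERNAL,cv2.CHAIN_APPROX_NONE)
(u,v),r=cv2.minEnclosingCircle(max(cs,key=len));print(u,v,r,cv2.fitEllipse(max(cs,key=len)))
print(camera("wrist")["T_tool_cam"].round(3).tolist(),camera("wrist")["fov_y"])
E
```

```text
0.47 5 [0.2607 0.266  0.2633 0.2635 0.0411 0.0434]
0.48 21 [0.2615 0.2675 0.2645 0.2636 0.0459 0.0488]
0.49 15 [0.2634 0.2677 0.2655 0.2652 0.0459 0.0488]
0.5 81 [0.2512 0.293  0.2721 0.2686 0.0487 0.0561]
0.51 135 [0.2424 0.2939 0.2681 0.2649 0.0421 0.0576]
0.52 130 [0.2439 0.2944 0.2692 0.2661 0.0425 0.0553]
0.53 131 [0.245  0.2966 0.2708 0.2669 0.0422 0.0572]
0.54 131 [0.2466 0.2968 0.2717 0.2682 0.0424 0.0561]
0.55 93 [0.2475 0.297  0.2723 0.2671 0.0444 0.0563]
0.56 43 [0.2673 0.2825 0.2749 0.2746 0.0482 0.0556]
0.57 55 [0.2671 0.283  0.2751 0.2729 0.0529 0.0565]
0.58 52 [0.2682 0.2848 0.2765 0.275  0.0534 0.056 ]
0.59 18 [0.2691 0.2814 0.2752 0.2767 0.0471 0.055 ]
0.6 50 [0.2656 0.2964 0.281  0.2803 0.0461 0.0486]
0.61 36 [0.2611 0.3012 0.2811 0.2701 0.0459 0.0492]
0.62 35 [0.2597 0.3029 0.2813 0.2657 0.0459 0.0492]
0.63 47 [0.2612 0.2994 0.2803 0.28   0.046  0.0511]
0.64 17 [0.2707 0.2921 0.2814 0.2813 0.0457 0.0483]
162.57339477539062 191.2889862060547 11.797677040100098 ((162.07916259765625, 190.565673828125), (20.797386169433594, 21.917034149169922), 16.486906051635742)
[[0.0, -0.95, -0.314, 0.081], [1.0, 0.0, 0.001, 0.001], [-0.001, -0.314, 0.95, -0.143], [0.0, 0.0, 0.0, 1.0]] 71.01419542890376
```

Emit:
arm_command:
  translation:
    - [-17,-2.8,2]
    - [-17,-2.8,2]
    - [-17,-2.8,2]
    - [-17,-2.8,2]
    - [-17,-2.8,2]
    - [-17,-2.8,2]
    - [-17,-2.8,2]
    - [-17,-2.8,2]
    - [-17,-2.8,2]
    - [-17,-2.8,2]
    - [-17,-2.8,2]
    - [-17,-2.8,2]
    - [-17,-2.8,2]
    - [-17,-2.8,2]
  delta_rot:
    - [0,0,-5]
    - [0,0,-5]
    - [0,0,-5]
    - [0,0,-5]
    - [0,0,-5]
    - [0,0,-5]
    - [0,0,-5]
    - [0,0,-5]
    - [0,0,-5]
    - [0,0,-5]
    - [0,0,-5]
    - [0,0,-5]
    - [0,0,-5]
    - [0,0,-5]
  jaw: [1,1,1,1,1,1,1,1,1,1,1,1,1,1]

```text
time: 1.7
position: [0.5783, 0.2764, 0.1817]
tool_rot: [[-0.992, -0.123, 0.001], [-0.123, 0.992, 0.0], [-0.001, 0.0, -1.0]]
wrist_force: [0.3, 0.5, -1.2]
finger_gap: 0.0858
grip_force: 0.0
```

```bash
cat > w.py <<'E'
from h import *
import sys
c=cam("wrist");X=pts(c);cv2.imwrite(f"pics/{sys.argv[1]}.png",c["pixels"]);np.savez("w.npz",X=X,p=c["pixels"])
o=c["obs"];print(o["time"],o["position"].round(4),o["tool_rot"].round(3).tolist(),o["wrist_force"].round(2),o["finger_gap"].round(4))
hsv=cv2.cvtColor(c["pixels"],cv2.COLOR_BGR2HSV).astype(int);H,S,V=hsv[...,0],hsv[...,1],hsv[...,2]
k=(H>105)&(H<130)&(S>150)&(V>60)&(X[...,2]>.03)
v,u=np.nonzero(k)
if k.sum():
    q=X[k]; t=q[q[:,2]>np.nanpercentile(q[:,2],90)-.004]
    print("blue",k.sum(),u.mean(),v.mean(),"top face n",len(t),"ctr",cv2.minAreaRect(t[:,:2].astype(np.float32)*1000),np.median(t,0).round(4))
E
python3 w.py w1
```

```text
Traceback (most recent call last):
  File "w.py", line 4, in <module>
    o=c["obs"];print(o["time"],o["position"].round(4),o["tool_rot"].round(3).tolist(),o["wrist_force"].round(2),o["finger_gap"].round(4))
                                                                                                                ^^^^^^^^^^^^^^^^^^^^^
AttributeError: 'float' object has no attribute 'round'
```

View pics/w1.png

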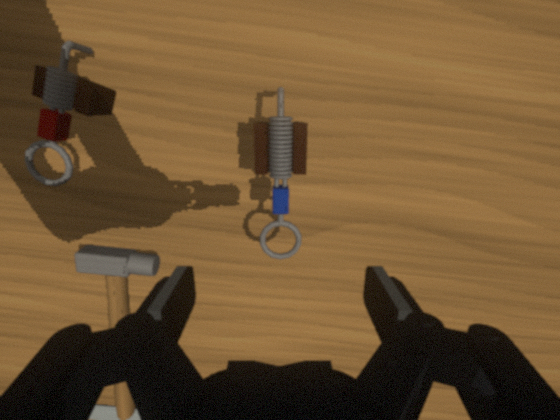

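The spring lies vertical in the wrist picture, aligned with the tool: sleeve (281,200), eye (281,239), hook (281,95), midway between the fingers.

```bash
sed -i 's/o\["finger_gap"\].round(4)/o["finger_gap"]/' w.py; cat >> w.py <<'E'
m=(X[...,2]>.036)&(X[...,2]<.07)&(np.abs(X[...,1]-.27)<.05)&(X[...,0]>.595)&(X[...,0]<.66)
if m.sum()>50: print("eye",(X[m].min(0)+X[m].max(0))/2,X[m].max(0)-X[m].min(0))
E
python3 w.py w2
```

```text
1.75 [0.5784 0.2762 0.1817] [[-0.992, -0.123, 0.0], [-0.123, 0.992, 0.0], [-0.0, 0.0, -1.0]] [ 0.28 -0.42  0.12] 0.08567499864456164
blue 307 280.1009771986971 200.44625407166123 top face n 307 ctr ((577.4038696289062, 279.0434265136719), (23.175264358520508, 12.513162612915039), 6.827536582946777) [0.5771 0.2786 0.0548]
eye [0.61931728 0.28471477 0.04564498] [0.0476086  0.04322179 0.00712771]
```

Emit:
arm_command:
  translation:
    - [0,0.08,1.5]
    - [0,0.08,3]
    - [0,0.08,4.5]
    - [0,0.08,5.4]
    - [0,0.08,6]
    - [0,0.08,6.2]
    - [0,0.08,6.2]
    - [0,0.08,6.2]
    - [0,0.08,6.2]
    - [0,0.08,6.2]
    - [0,0.08,6.2]
    - [0,0.08,6.2]
    - [0,0.08,6.2]
    - [0,0.08,6.2]
    - [0,0.08,6.2]
    - [0,0.08,6.2]
    - [0,0.08,6.2]
    - [0,0.08,6.2]
  delta_rot:
    - [0,0,0]
    - [0,0,0]
    - [0,0,0]
    - [0,0,0]
    - [0,0,0]
    - [0,0,0]
    - [0,0,0]
    - [0,0,0]
    - [0,0,0]
    - [0,0,0]
    - [0,0,0]
    - [0,0,0]
    - [0,0,0]
    - [0,0,0]
    - [0,0,0]
    - [0,0,0]
    - [0,0,0]
    - [0,0,0]
  jaw: [1,1,1,1,1,1,1,0.4,0.3,0.2,0.1,0.1,0.1,0.1,0,0,0,0]
  force: 70

```text
time: 3.6
position: [0.5787, 0.2776, 0.0265]
tool_rot: [[-0.993, -0.121, 0.0], [-0.121, 0.993, 0.0], [-0.0, 0.0, -1.0]]
wrist_force: [-1.2, -0.3, 6.4]
finger_gap: 0.0151
grip_force: 71.9
```

Emit:
arm_command:
  translation:
    - [0,0,-0.3]
    - [0,0,-1]
    - [0,0,-2]
    - [0,0,-3]
    - [0,0,-3.7]
    - [0,0,-4]
    - [0,0,-4]
    - [0,0,-4]
  delta_rot:
    - [0,0,0]
    - [0,0,0]
    - [0,0,0]
    - [0,0,0]
    - [0,0,0]
    - [0,0,0]
    - [0,0,0]
    - [0,0,0]
  jaw: [0,0,0,0,0,0,0,0]

```text
time: 4.4
position: [0.5783, 0.2774, 0.1256]
tool_rot: [[-0.993, -0.121, -0.001], [-0.121, 0.993, -0.0], [0.001, -0.0, -1.0]]
wrist_force: [-0.8, 0.2, -1.4]
finger_gap: 0.0147
grip_force: 71.2
```

```bash
python3 w.py w3; python3 - <<'E'
from h import *
c=cam("scene");cv2.imwrite("pics/s3.png",cv2.resize(c["pixels"][60:220,230:440],None,fx=3.5,fy=3.5))
print(get_obs()["joint_pos"])
# hook / ring in wrist pts
d=np.load("w.npz");X=d["X"];o=get_obs();T=(X-o["position"])@o["tool_rot"]
for s in range(-70,130,8):
    k=(abs(T[...,1])<.035)&(T[...,0]*1e3>=s)&(T[...,0]*1e3<s+8)&(T[...,2]<.03)&(T[...,2]>-.06)
    if k.sum():q=T[k]*1e3;print(s,k.sum(),"y",q[:,1].min().round(1),q[:,1].max().round(1),"z",q[:,2].min().round(1),np.median(q[:,2]).round(1),q[:,2].max().round(1))
E
```

```text
4.4 [0.5783 0.2774 0.1256] [[-0.993, -0.121, -0.001], [-0.121, 0.993, -0.0], [0.001, -0.0, -1.0]] [-0.76  0.21 -1.43] 0.014680496756152872
blue 1273 279.08719560094266 295.5632364493323 top face n 1253 ctr ((576.947265625, 278.5501403808594), (25.31911849975586, 13.91139030456543), 6.125003814697266) [0.5769 0.2785 0.1535]
[ 2.23571484e+01  3.43080006e+01  7.71298508e+01 -9.93944479e-04
  6.86631278e+01 -7.46220388e+01]
-38 15 y -10.1 13.1 z -21.6 -20.6 -19.6
-30 464 y -10.0 13.0 z -22.4 -20.9 -15.8
-22 74 y -1.3 4.8 z -22.4 -20.9 -18.8
-14 1068 y -35.0 35.0 z -60.0 -54.5 -26.7
-6 1647 y -35.0 35.0 z -58.5 -54.9 -26.8
2 3072 y -33.7 34.9 z -60.0 -43.0 -5.6
10 5046 y -35.0 35.0 z -60.0 -46.9 -2.7
18 415 y -9.4 12.3 z -30.3 -26.8 -18.4
26 803 y -9.3 12.3 z -30.3 -27.2 -16.7
34 861 y -9.6 12.4 z -31.0 -27.0 -17.9
42 895 y -9.4 12.3 z -30.5 -27.1 -17.5
50 949 y -9.6 12.4 z -31.0 -27.3 -15.0
58 996 y -9.4 12.2 z -31.2 -27.3 -17.7
66 1057 y -9.6 12.4 z -30.9 -27.3 -18.0
74 728 y -9.3 12.1 z -31.4 -26.2 -12.1
82 325 y -1.6 4.0 z -22.9 -21.0 -17.7
90 352 y -1.5 4.3 z -22.9 -21.0 -18.0
98 152 y -1.5 4.0 z -21.5 -18.1 -13.8
```

View pics/w3.png

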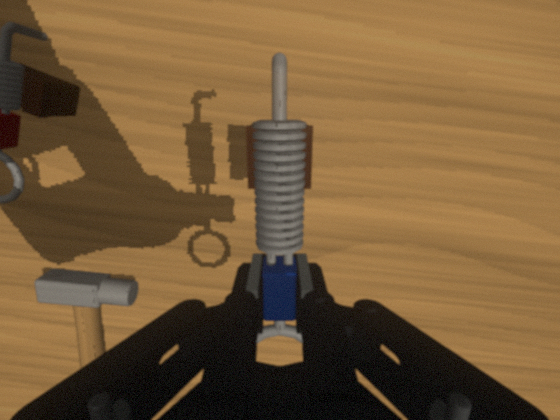

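View pics/s3.png

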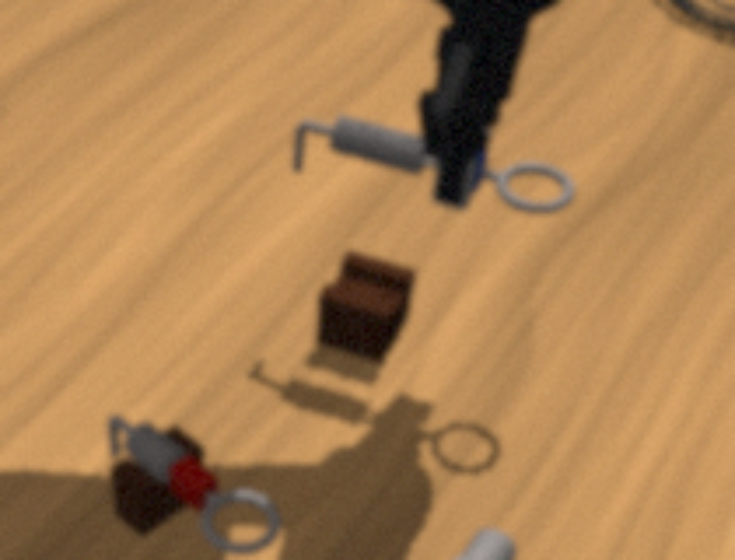

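The spring is held level and straight in both pictures (hook at (279,60) in the wrist view, about 100 mm behind the grasp). Next I carry it over the hole.

Emit:
arm_command:
  translation:
    - [0.1,-0.7,0]
    - [0.3,-2,0]
    - [0.5,-3.3,0]
    - [0.7,-4.7,0]
    - [0.9,-6,0]
    - [1.1,-7.4,0]
    - [1.3,-8.7,0]
    - [1.5,-10,0]
    - [1.7,-11.4,0]
    - [1.9,-12.7,0]
    - [2.1,-14,0]
    - [2.3,-15.4,0]
    - [2.5,-16.7,0]
    - [2.7,-18,0]
    - [2.8,-18.8,0]
    - [2.88,-19.2,0]
    - [2.88,-19.34,0]
    - [2.88,-19.34,0]
    - [2.88,-19.34,0]
  delta_rot:
    - [0,0,0]
    - [0,0,-0.1]
    - [0,0,-0.2]
    - [0,0,-0.3]
    - [0,0,-0.4]
    - [0,0,-0.5]
    - [0,0,-0.6]
    - [0,0,-0.7]
    - [0,0,-0.8]
    - [0,0,-0.9]
    - [0,0,-1]
    - [0,0,-1.1]
    - [0,0,-1.1]
    - [0,0,-1.1]
    - [0,0,-1.1]
    - [0,0,-1.1]
    - [0,0,-1.1]
    - [0,0,-1.1]
    - [0,0,-1.1]
  jaw: [0,0,0,0,0,0,0,0,0,0,0,0,0,0,0,0,0,0,0]

```text
time: 6.4
position: [0.5659, -0.2102, 0.1262]
tool_rot: [[-0.972, -0.236, -0.0], [-0.236, 0.972, 0.0], [0.0, 0.0, -1.0]]
wrist_force: [-1.2, -0.7, -1.4]
finger_gap: 0.0147
grip_force: 71.2
```

```bash
python3 w.py w4; python3 - <<'E'
from h import *
o=get_obs();print(o["joint_pos"].round(1),o["position"].round(4),o["tool_rot"].round(4).tolist())
for n in("top","scene"):
    c=cam(n);X=pts(c);Z=X[...,2]
    m=(Z>.09)&(Z<.155)
    T=(X-o["position"])@o["tool_rot"]
    k=(abs(T[...,1])<.012)&(T[...,0]>.094)&(T[...,0]<.115)&(abs(T[...,2])<.05)
    q=X[k];print(n,k.sum(), "hook top/wire med",np.median(q,0).round(4) if len(q) else 0, "tool",np.median(T[k],0).round(4), "zmin",q[:,2].min())
    if n=="scene": cv2.imwrite("pics/s4.png",cv2.resize(c["pixels"][190:400,60:340],None,fx=2.7,fy=2.7))
c=cam("wrist");X=pts(c);hsv=cv2.cvtColor(c["pixels"],cv2.COLOR_BGR2HSV)
pl=((abs(X[...,2]-.05)<.006)&(hsv[...,1]<90)).astype(np.uint8)
cs,hi=cv2.findContours(pl,cv2.RETR_CCOMP,cv2.CHAIN_APPROX_NONE)
for k,q in enumerate(cs):
    if len(q)>40:
        q=q[:,0];P=X[q[:,1],q[:,0]];print("contour",len(q),hi[0][k][3],cv2.minEnclosingCircle((P[:,:2]*1e3).astype(np.float32)))
E
```

```text
6.4 [ 0.5659 -0.2102  0.1262] [[-0.972, -0.236, -0.0], [-0.236, 0.972, 0.0], [0.0, 0.0, -1.0]] [-1.17 -0.72 -1.37] 0.014666256139539759
blue 1661 278.3534015653221 292.3636363636364 top face n 1526 ctr ((564.7889404296875, -209.37721252441406), (25.727678298950195, 14.850358963012695), 14.397974014282227) [ 0.5636 -0.2097  0.1541]
[ -23.9   29.7   84.2    0.    66.1 -127.5] [ 0.566  -0.2102  0.1263] [[-0.9718, -0.2358, -0.0001], [-0.2358, 0.9718, 0.0001], [0.0, 0.0001, -1.0]]
  return _methods._mean(a, axis=axis, dtype=dtype,
  ret = um.true_divide(
Traceback (most recent call last):
ValueError: zero-size array to reduction operation minimum which has no identity
```

View pics/w4.png

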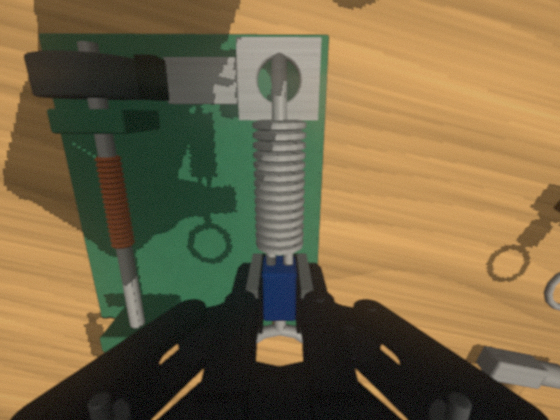

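The wrist view shows the hook (279,60) over the hole (centre about 279,78) and the spring in line with the plate. I check the hole by ray before lowering.

```bash
python3 - <<'E'
from h import *
c=cam("wrist");o=c["obs"];f=210/np.tan(np.radians(c["fov_y"])/2);T=np.array(c["T_tool_cam"])
def wray(u,v,z):
    d=o["tool_rot"]@T[:3,:3]@np.array([(u-c["cx"])/f,(v-c["cy"])/f,1]);p=o["position"]+o["tool_rot"]@T[:3,3]
    return p+d*(z-p[2])/d[2]
X=pts(c);low=(X[...,2]<.03);u0,u1,v0,v1=250,308,48,108
# rim: dark-low region inside plate window
m=np.zeros(low.shape,np.uint8);m[v0:v1,u0:u1]=low[v0:v1,u0:u1]
v,u=np.nonzero(m);print(u.min(),u.max(),v.min(),v.max())
P=np.array([wray(a,b,.05) for a,b in((u.min(),(v.min()+v.max())/2),(u.max(),(v.min()+v.max())/2),((u.min()+u.max())/2,v.min()),((u.min()+u.max())/2,v.max()))])
print(P.round(4),(P[:2].mean(0)),(P[2:].mean(0)),((u.min()+u.max())/2,(v.min()+v.max())/2),wray((u.min()+u.max())/2,(v.min()+v.max())/2,.05))
t=lambda p:((p-o["position"])@o["tool_rot"]*1e3).round(1)
print("hole tool",t(P.mean(0)),"top-cam hole tool",t(np.array([.4672,-.2347,.05])),"post",t(np.array([.6555,-.1893,.05])))
T_=(X-o["position"])@o["tool_rot"]*1e3
k=(abs(T_[...,1])<10)&(T_[...,0]>86)&(T_[...,2]<20);q=T_[k];print("hook tool x max",np.percentile(q[:,0],[50,95,99,100]).round(1),q[:,1].min().round(1),q[:,1].max().round(1))
E
```

```text
258 299 60 101
[[ 0.4707 -0.2468  0.05  ]
 [ 0.4641 -0.2195  0.05  ]
 [ 0.4551 -0.2361  0.05  ]
 [ 0.4802 -0.2301  0.05  ]] [ 0.46736698 -0.23316822  0.05      ] [ 0.46761976 -0.2331085   0.05      ] (np.float64(278.5), np.float64(80.5)) [ 0.46736734 -0.2331697   0.05      ]
hole tool [101.1   1.   76.3] top-cam hole tool [101.8  -0.5  76.3] post [-91.9  -0.8  76.3]
hook tool x max [ 93.9 101.2 102.2 102.4] -1.6 4.3
```

Emit:
arm_command:
  translation:
    - [0,0,0.4]
    - [0,0,1]
    - [0,0,1.6]
    - [0,0,2]
    - [0,0,2.4]
    - [0,0,2.7]
    - [0,0,2.9]
    - [0,0,3]
    - [0,0,3]
    - [0,0,3]
  delta_rot:
    - [0,0,0]
    - [0,0,0]
    - [0,0,0]
    - [0,0,0]
    - [0,0,0]
    - [0,0,0]
    - [0,0,0]
    - [0,0,0]
    - [0,0,0]
    - [0,0,0]
  jaw: [0,0,0,0,0,0,0,0,0,0]

```text
time: 7.55
position: [0.5661, -0.2112, 0.0517]
tool_rot: [[-0.972, -0.235, 0.001], [-0.235, 0.972, -0.0], [-0.001, -0.0, -1.0]]
wrist_force: [-0.1, -0.4, -0.2]
finger_gap: 0.0148
grip_force: 71.2
```

```bash
python3 - <<'E'
from h import *
a=cam("scene")["pixels"][190:400,60:340];b=cam("wrist")["pixels"][20:360,120:440]
a=cv2.resize(a,(460,345));b=cv2.resize(b,(325,345))
cv2.imwrite("pics/s5.png",np.hstack([a,b]))
E
```

```text
(no output)
```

View pics/s5.png

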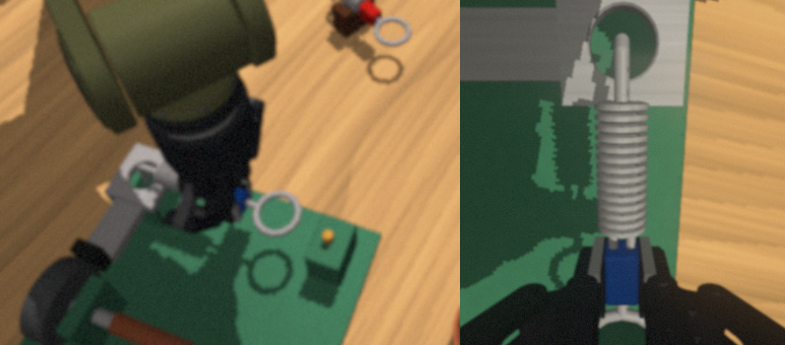

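The hook is inside the hole with no contact force: left pane, hook in plate at about (155,180) and post at (327,236); right pane, hook at (622,40) within the hole. Next I stretch the spring at this height.

Emit:
arm_command:
  translation:
    - [-0.2,0,0]
    - [-0.4,0,0]
    - [-0.6,0,0]
    - [-0.8,0,0]
    - [-1,0,0]
    - [-1.2,0,0]
    - [-1.4,0,0]
    - [-1.6,0,0]
    - [-1.75,0,0]
    - [-1.88,0,0]
    - [-1.88,0,0]
    - [-1.88,0,0]
    - [-1.88,0,0]
  delta_rot:
    - [0,0,0]
    - [0,0,0]
    - [0,0,0]
    - [0,0,0]
    - [0,0,0]
    - [0,0,0]
    - [0,0,0]
    - [0,0,0]
    - [0,0,0]
    - [0,0,0]
    - [0,0,0]
    - [0,0,0]
    - [0,0,0]
  jaw: [0,0,0,0,0,0,0,0,0,0,0,0,0]

```text
time: 8.95
position: [0.6109, -0.2002, 0.0507]
tool_rot: [[-0.972, -0.235, -0.003], [-0.235, 0.972, 0.0], [0.002, 0.001, -1.0]]
wrist_force: [-8.5, -2.7, -1.2]
finger_gap: 0.015
grip_force: 71.2
```

```bash
cat > s.py <<'E'
from h import *
import sys
sys.argv=["","-"] if len(sys.argv)<2 else sys.argv
c=cam("scene");X=pts(c);o=c["obs"];T=(X-o["position"])@o["tool_rot"]*1e3
hsv=cv2.cvtColor(c["pixels"],cv2.COLOR_BGR2HSV)
z0=o["position"][2]+.019
k=(abs(X[...,2]-z0)<.006)&(T[...,0]<-18)&(T[...,0]>-75)&(abs(T[...,1])<32)&(hsv[...,1]<90)
q=T[k];print("ring n",k.sum(),"x",np.percentile(q[:,0],[1,99]).round(1),"y",np.percentile(q[:,1],[1,99]).round(1),"z",np.percentile(q[:,2],[5,50,95]).round(1))
k=(hsv[...,0]>14)&(hsv[...,0]<32)&(hsv[...,1]>120)&(hsv[...,2]>80)&(X[...,2]>.045)&(X[...,2]<.07)&(abs(T[...,1])<20)&(T[...,0]<0)&(T[...,0]>-75)
if k.sum(): print("brass",k.sum(),np.median(T[k],0).round(1),X[k][:,2].max())
print(o["position"].round(4),o["wrist_force"].round(1))
a=cv2.resize(c["pixels"][230:390,160:340],None,fx=2.5,fy=2.5);b=cv2.resize(cam("wrist")["pixels"][20:420,120:440],(320,400))
cv2.imwrite(f"pics/{sys.argv[1]}.png",np.hstack([a,b]))
E
python3 s.py s6
```

```text
ring n 341 x [-64.5 -19.1] y [-19.9  20.2] z [-22.5 -20.8 -18.4]
brass 52 [-45.8  -0.3 -10.8] 0.06454927725776365
[ 0.6109 -0.2002  0.0507] [-8.5 -2.7 -1.2]
```

View pics/s6.png

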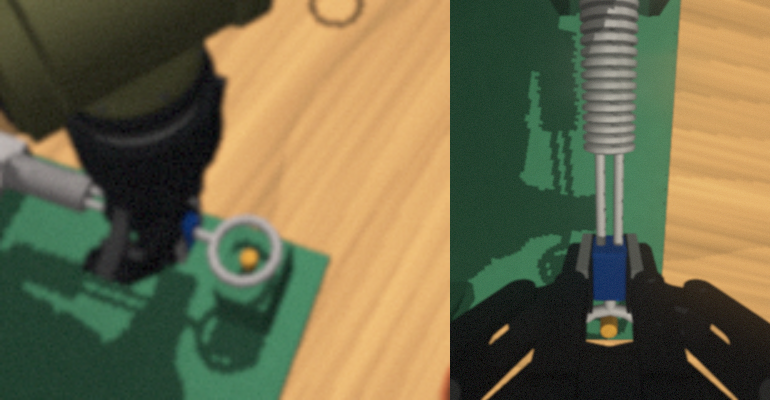

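The ring (245,249) surrounds the brass post (249,258) in the left pane, and the spring is stretched with an 8.9 N pull as expected. Next I lower it.

Emit:
arm_command:
  translation:
    - [0,0,0.1]
    - [0,0,0.2]
    - [0,0,0.3]
    - [0,0,0.4]
    - [0,0,0.5]
    - [0,0,0.6]
    - [0,0,0.67]
    - [0,0,0.67]
    - [0,0,0.67]
  delta_rot:
    - [0,0,0]
    - [0,0,0]
    - [0,0,0]
    - [0,0,0]
    - [0,0,0]
    - [0,0,0]
    - [0,0,0]
    - [0,0,0]
    - [0,0,0]
  jaw: [0,0,0,0,0,0,0,0,0]

```text
time: 9.95
position: [0.6112, -0.2003, 0.0351]
tool_rot: [[-0.972, -0.235, -0.001], [-0.235, 0.972, -0.0], [0.001, 0.0, -1.0]]
wrist_force: [-12.0, -1.8, 8.6]
finger_gap: 0.0147
grip_force: 72.7
```

```bash
python3 s.py s7
```

```text
ring n 470 x [-64.5 -20. ] y [-20.9  21.3] z [-22.6 -20.1 -14.5]
brass 45 [-46.   -0.4 -27.2] 0.06461361676440085
[ 0.6112 -0.2003  0.0351] [-12.   -1.8   8.6]
```

View pics/s7.png

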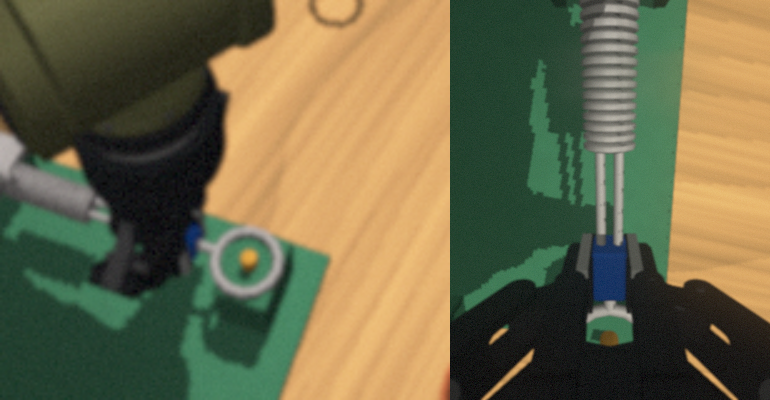

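The eye rests on the lug (8.6 N upward) with the post inside it at (249,259). I ease it back against the post, open and lift.

Emit:
arm_command:
  translation:
    - [0.1,0,0]
    - [0.2,0,0]
    - [0.28,0,0]
    - [0.28,0,0]
    - [0.28,0,0]
    - [0.28,0,0]
    - [0.28,0,0]
    - [0.28,0,0]
    - [0.28,0,0]
    - [0.28,0,0]
    - [0.28,0,0]
    - [0.28,0,-0.5]
    - [0.28,0,-1.2]
    - [0.28,0,-2.2]
    - [0.28,0,-3.4]
    - [0.28,0,-4.6]
    - [0.28,0,-5.6]
    - [0.28,0,-6]
    - [0.28,0,-6]
    - [0.28,0,-6]
  delta_rot:
    - [0,0,0]
    - [0,0,0]
    - [0,0,0]
    - [0,0,0]
    - [0,0,0]
    - [0,0,0]
    - [0,0,0]
    - [0,0,0]
    - [0,0,0]
    - [0,0,0]
    - [0,0,0]
    - [0,0,0]
    - [0,0,0]
    - [0,0,0]
    - [0,0,0]
    - [0,0,0]
    - [0,0,0]
    - [0,0,0]
    - [0,0,0]
    - [0,0,0]
  jaw: [0,0,0,0,0.1,0.3,0.5,0.6,0.6,0.6,0.6,0.6,0.6,0.6,0.6,0.6,0.6,0.6,0.6,0.6]

```text
time: 12.05
position: [0.6044, -0.2016, 0.1834]
tool_rot: [[-0.972, -0.235, -0.001], [-0.235, 0.972, 0.001], [0.001, 0.001, -1.0]]
wrist_force: [-0.1, 0.5, -0.9]
finger_gap: 0.0513
grip_force: 0.0
```

```bash
python3 - <<'E'
from h import *
c=cam("wrist");X=pts(c);o=c["obs"]
u=np.array([.972,.2347]);P=np.array([.6555,-.1893]);D=X[...,:2]-P
s=D@u*1e3;l=D@np.array([-u[1],u[0]])*1e3
for n in("wrist","scene"):
    if n=="scene": c2=cam("scene");X=pts(c2);D=X[...,:2]-P;s=D@u*1e3;l=D@np.array([-u[1],u[0]])*1e3;c=c2
    hsv=cv2.cvtColor(c["pixels"],cv2.COLOR_BGR2HSV)
    k=(abs(X[...,2]-.055)<.005)&(hsv[...,1]<80)&(abs(l)<26)&(s>-40)&(s<35)
    if k.sum():print(n,"ring s",np.percentile(s[k],[1,99]).round(1),"l",np.percentile(l[k],[1,99]).round(1),"z",np.percentile(X[k][:,2],[5,50,95]).round(4))
a=cv2.resize(c2["pixels"][210:390,60:340],(450,290));b=cv2.resize(cam("wrist")["pixels"],(350,263));b=np.vstack([b,np.zeros((27,350,3),np.uint8)])
cv2.imwrite("pics/s8.png",np.hstack([a,b]));print(o["position"],o["wrist_force"])
E
```

```text
wrist ring s [-38.5  13.2] l [-19.4  22.6] z [0.0505 0.0553 0.0566]
scene ring s [-38.1  10.5] l [-20.8  20.7] z [0.0507 0.0558 0.0577]
[ 0.60438304 -0.201574    0.18337752] [-0.0652894   0.49835768 -0.86971605]
```

View pics/s8.png

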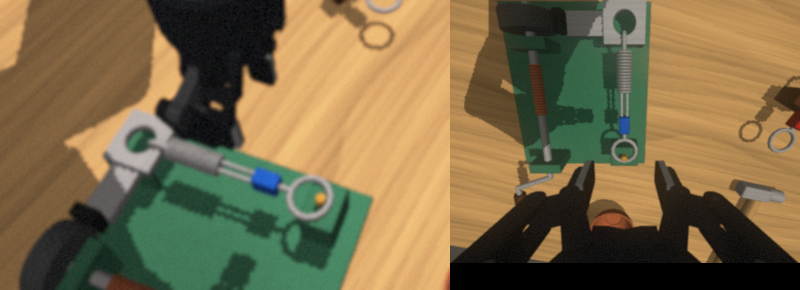

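The spring is fitted: the hook is in the hole at the plate (150,148), the post (320,198) stands in the ring, and the ring's top is at 56 mm, flat on the lug. The gripper is clear of it.

```bash
python3 -c "
from cell import finish_job;print(finish_job())"
```

```text
the job is handed in; nothing more can be done
None
```

The long spring is fitted: its hook is in the brake hole, its eye lies flat on the lug around the brass post, and the gripper is open and clear. I did not touch the short spring, and the job was handed in at about 12 s of the 42 s allowed; no verdict came back.

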